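# Close and tuck the flap of a vial case

## Robot

A 6-joint arm with a two-finger parallel gripper is mounted at the origin on the work surface. World frame = base frame: x ahead of the robot, y to its left, z up, the work surface at z = 0. Lengths are in mm, angles in rad, forces in N, time in s.
With the tool pointing down it reaches from about 275 to 850 mm from the base axis. Payload 19 kg.
Tool frame: the origin (TCP) lies between the finger pads; the fingertips stand 19 mm ahead of it and the grasp point (between the pads) is the TCP; z points along the fingers, y is the line along which they close (so a half turn about z gives the same grasp; the last joint's range is limited). The gripper opens to 85 mm and grips with 20 to 120 N. Pads are 22 mm wide; open, the fingers measure 114 mm over their backs; the gripper's body (76 mm by 85 mm) begins 54 mm behind the grasp point. The pads swing forward as they close: fully open they stand 13 mm farther back than shut.
Start: joints at [1.082, 0.15, 1.437, -0, 1.554, -0.134], TCP at [199.76, 539.155, 250.267] pointing down, gripper open.
Joint ranges: [-2.8, 2.8], [-0.68, 2.1], [0.12, 2.68], [-1.39, 4.53], [0.16, 2.79], [-2.81, 2.81]. Speed limits (rad/s): [1.89, 1.89, 2.22, 3.01, 3.01, 3.01].

## Interface

Orientations are given as a unit quaternion [w, x, y, z].
In Python, from bench import env gives the robot as it stands.
- The arm moves only by the tool drive_tool, never from a script. Its argument "motion" is a list of rows, each a list of 7 numbers: the gripper command: -1 is shut, 1 is fully open, values between are in proportion, then the shift along the tool's x, y, z in cm, then the turn, a rotation vector about the tool's x, y, z in degrees. In form: [[claw, tx, ty, tz, rx, ry, rz], ...]. A call has 1 to 8 rows; each row shifts and turns the commanded pose from where the row before left it, along the tool's axes as they then stand; what a row does not reach is not made up. A row lasts 1/12 s, in which the tool goes at most 41.7 mm and 7.16 degrees, less where a joint would pass 70% of its speed; a pose out of reach is approached as far as the arm can. A call is refused whole if a number of a shift passes 4.17 or a number of a turn 7.16, either way. A call with a gripper value outside its range is refused whole. The fingers move at their own pace and stop on an object; the grip force is fixed at half the most. Time passes only in rows, so rows that do not move let the fingers close. It gives the time, the measured TCP pose, the force and the opening at its end, in the units of the state.
- env.observe(): the state, without advancing time (a new reading comes with each control period).
- env.read_camera(name): name is "scene" or "top"; returns a dict with "frame" (480x640x3 uint8, red, green, blue), "depth" (480x640 float32, mm along the optical axis (not along the pixel's ray), 0 where there is no reading), "fx", "fy", "cx", "cy" (pixels), "D" ([k1, k2, p1, p2, k3] as OpenCV has them; the pictures are not rectified), "pose" (4x4, takes a point from camera to world coordinates). Camera axes: x right, y down, z forward; pixel columns grow to the right and rows downward; lengths in mm; the calibration is good to about 2 mm. A picture is of the moment at which its call begins.
- env.sign_off(): hands the job in, once; it reports no verdict.
Trained networks look in a picture, given as the dict that the camera call returned (one of the last four; its "shot" number tells which), for a name from the list of things; names that differ only in an ending like _2 or _b are one class to them, and where a whole thing is asked for, a point or a joint stands for the part that bears it (a point fixed in the world has none). Each returns a list of dicts, best first, with "score" (0 to 1); they miss things now and then, are a little off and sometimes report something else, mostly with a low value. They report only what shows in the picture. A call takes as long as a camera call.
- env.silhouettes(thing, picture): "region" (480x640 bool, what is visible of it) and "box" ([centre column, centre row, width, height] in pixels, round what is visible of it).
- env.spot_point(thing, picture): "pixel" ([row, column] in pixels: a listed point, or the origin of a listed thing).
The state is a dict: "clock": time; "joint_pos": joint angles; "qvel": joint speeds; "joint_torque": joint torques, N m; "tool_pos": TCP position; "tool_rot": TCP orientation; "wrist_force": force on the tool from outside, world axes, zero at the start; "wrist_torque": the same for the moment, N m; "grip_width": finger opening in mm.
Only numpy, scipy, OpenCV 4.12 (cv2) and the standard library are available. Lean on these libraries where they do the work, as an engineer would, in place of code of your own. Each camera call takes 0.05 s, during which the arm holds its last target. There are 200 camera calls.

## Task

Close the open vial case: push its sprung white flap over until it lies flat on the case, then, keeping it pressed down, push it along by its orange ridge until its free edge is fully home beneath the yellow lip, and let go so that the lip holds it shut. Push with the fingertips only, not the rest of the hand or arm, leaving the case where it stands and without lifting or disturbing the loose vials and the carton beside it.

Things in the scene. Friction and masses are not known exactly. Their poses are not given: they have to be found in the camera images.
- case: Blue steel tray full of silver-capped vials, 120 mm (its x) by 190 mm (its y), loose on the table, about 1.5 kg. Origin: centre of its underside, z up. The flap's hinge runs along y at x = -60 mm, the yellow lip along y on the opposite (+x) wall. Other walls are 62 mm high, vial caps inside 59 mm, the lip's top 77 mm.
- flap (a joint): Hinge angle of the flap (rad): 0 = flat, closed over the case (a stop), 1.57 = upright, 2.0 = the stop leaning back, away from the lip. Starts at 1.4 to 1.9. A spring drives it back towards upright whenever it is let go untucked; folding it and holding it flat takes about 0.13 N m (2 N at 65 mm from the hinge).
- plate (a joint): Slide of the white flap on its slotted hinge, in its plane, away from the hinge (m): 0 = drawn back, 0.016 = fully out (stop). Starts at 0 to 0.003; about 1.5 N friction, stays where left. Closed and drawn back, the edge passes 6 mm short of the lip; fully out, 10 mm of it lie beneath the lip. Slid out over 6 mm too early, it lands on top of the lip.
- hinge_mid (a point): Middle of the flap's hinge axis (parallel to the case's y); in the case's frame at (-60, 0, 66) mm. The flap is a white plate 170 mm wide and 4 mm thick, centred on the hinge plane, from 4 to 100 mm from the hinge axis when drawn back.
- ridge_foot (a point): Foot of the orange ridge's upright side, which faces the hinge, mid-width on the flap's outer face (top when closed, away from the lip when upright): 74 mm from the hinge axis if drawn back. Ridge: 80 mm long along the hinge, 10 mm high, its other side a ramp 16 mm long. Axes: x away from the hinge, z out of the face. Closed, the face is 68 mm above the table.
- flap_edge (a point): Middle of the flap's free edge, half-way through its thickness; 100 mm from the hinge axis when drawn back.
- lip_mid (a point): Middle of the lip's inner lower edge, in the case's frame at (46, 0, 73) mm. The lip is a yellow strip 4 mm thick that overhangs the case from x = 46 to 60 mm along its whole width; its underside is 5 mm above the closed flap's upper face.
- amber_vial: Loose standing vial of amber glass with a blue cap, 25 mm across, 56 mm high, beside the case. Origin: centre of its underside. To be left alone.
- clear_vial: Loose standing clear vial with a red cap, 25 mm across, 56 mm high, beside the case. Origin: centre of its underside. To be left alone.
- carton: Loose small white and orange carton, 46 by 46 by 70 mm high, beside the case. Origin: centre of its underside. To be left alone.

How it is judged (in metres and radians):
On the way, in this order (a step that is already met when the one before it is completed fails the run):
1. the flap is folded flat onto the case while still drawn back from the lip (value of joint flap below 0.12 rad and value of joint plate below 0.008 m), for 0.05 s.
2. the flap's edge is pushed beneath the lip (value of joint flap below 0.08 rad and value of joint plate above 0.011 m), for 0.2 s.
At the end, for the whole second after the job is handed in: The flap stays down by itself (hinge within 0.08 rad of flat) with its edge at least 4 mm beneath the lip and slid out by more than 11 of its 16 mm; the case stands level within 30 mm of where it was, and vials and carton stand upright within 30 mm of where they were (all of step 2 and velocity of joint flap below 0.1 rad/s and x of flap_edge in the frame of lip_mid above 0.004 m and z of flap_edge in the frame of lip_mid below 0 m and distance of each of case, amber_vial, clear_vial, carton from where it was at the start of the episode below 0.03 m and angle between case's own z axis and vertical below 0.05 rad and linear speed of case below 0.02 m/s and angle between each of amber_vial, clear_vial, carton's own z axis and vertical below 0.3 rad); the robot touches nothing.
It fails at once if the arm or the gripper's body, not the fingers, pushes the case or its flap (contact force between the arm and case above 5 N).
It fails at once if the case is lifted, tipped or shoved away (height (world z) of case above 0.012 m or angle between case's own z axis and vertical above 0.15 rad or distance of case from where it was at the start of the episode above 0.04 m).
It fails at once if a loose vial or the carton is lifted, knocked over or shoved away (height (world z) of any of amber_vial, clear_vial, carton above 0.012 m or angle between any of amber_vial, clear_vial, carton's own z axis and vertical above 0.5 rad or distance of any of amber_vial, clear_vial, carton from where it was at the start of the episode above 0.04 m).
It also fails if it takes over 45 s, if anything falls off the work surface, if the arm or the gripper's body presses on something with over 40 N, if the wrist force passes 120 N, or if a joint passes its speed limit or range.

## Working session

There is one attempt and no reset: what is moved stays moved. The work goes in short steps, Python scripts to look and compute and a tool call to move; the robot and the scene stay as the last step left them, time stands still between calls to the robot, and variables do not carry over. Pictures are saved under pics/ and viewed, on a budget of 10 in all, crops included, one or two more only if the job needs it, and the job is handed in when it is done.

Besides the shell and the picture viewer there is one more tool, called after "Emit:" by a JSON object that holds its "name" and its "arguments". drive_tool: Moves the arm, as the interface text tells. Its arguments: {"type":"object","properties":{"motion":{"type":"array"}},"required":["motion"]}

```bash
mkdir -p pics; cat > h.py <<'E'
import numpy as np, cv2
from bench import env
def ray(c,px):
    K=np.array([[c["fx"],0,c["cx"]],[0,c["fy"],c["cy"]],[0,0,1.]])
    p=cv2.undistortPoints(np.array([[[px[1],px[0]]]],float),K,np.array(c["D"],float))[0,0]
    return np.array([p[0],p[1],1.])
def world(c,px,r=1):
    i,j=int(round(px[0])),int(round(px[1]))
    d=c["depth"][max(i-r,0):i+r+1,max(j-r,0):j+r+1]; d=np.median(d[d>0])
    return (np.array(c["pose"])@np.append(ray(c,px)*d,1))[:3]
def at_z(c,px,z):
    P=np.array(c["pose"]); v=P[:3,:3]@ray(c,px); o=P[:3,3]; return o+v*(z-o[2])/v[2]
def cloud(c,m):
    K=np.array([[c["fx"],0,c["cx"]],[0,c["fy"],c["cy"]],[0,0,1.]])
    m=m&(c["depth"]>0); i,j=np.nonzero(m)
    p=cv2.undistortPoints(np.stack([j,i],1).astype(float)[:,None],K,np.array(c["D"],float))[:,0]
    d=c["depth"][i,j][:,None]; P=np.array(c["pose"])
    return np.hstack([p*d,d])@P[:3,:3].T+P[:3,3]
def save(c,n): cv2.imwrite(f"pics/{n}.png",c["frame"][:,:,::-1])
E
python3 - <<'E'
from h import *
np.set_printoptions(precision=1,suppress=True)
print(env.observe())
for n in("scene","top"):
    c=env.read_camera(n); save(c,n+"0"); print(n,np.array(c["pose"]))
    for t in("hinge_mid","ridge_foot","flap_edge","lip_mid","case","amber_vial","clear_vial","carton"):
        s=env.spot_point(t,c)[:1]
        for q in s: print(t,round(q["score"],2),np.array(q["pixel"]),world(c,q["pixel"]))
E
```

```text
{'clock': 0.0, 'joint_pos': array([ 1.1,  0.2,  1.4, -0. ,  1.6, -0.1]), 'qvel': array([-0., -0., -0., -0., -0.,  0.]), 'joint_torque': array([ -0. , -71.3, -57.1,  -0. ,   0. ,   0. ]), 'tool_pos': array([199.7, 539. , 249.7]), 'tool_rot': array([-0. ,  0.2,  1. , -0. ]), 'wrist_force': array([-0.1,  0.4, -0.1]), 'wrist_torque': array([-0., -0.,  0.]), 'grip_width': 85.47057791938883}
scene [[  -0.5    0.6   -0.6 1072.9]
 [   0.9    0.4   -0.3  332.7]
 [  -0.    -0.7   -0.7  631.3]
 [   0.     0.     0.     1. ]]
hinge_mid 0.88 [191.9 326.1] [504.8  10.7  64.6]
ridge_foot 0.86 [147.5 331.5] [487.    9.9 139.3]
flap_edge 0.58 [193.2 330.2] [503.3  17.4  63.6]
lip_mid 0.94 [235.1 309. ] [611.4  42.9  76.8]
case 0.82 [245.2 320.1] [612.8  62.2  67. ]
amber_vial 0.76 [235.3 228.4] [626.3 -99.1  18. ]
clear_vial 0.78 [271.4 404.7] [558.7 176.   20.2]
carton 0.66 [304.4 298.6] [697.5  76.6  33.4]
top [[ -0.   -1.    0.1 556. ]
 [ -1.    0.    0.   66.3]
 [ -0.   -0.1  -1.  865.7]
 [  0.    0.    0.    1. ]]
hinge_mid 0.64 [312.5 358.6] [505.2  16.   65.2]
ridge_foot 0.84 [328.2 364.9] [487.7  12.6 151.5]
flap_edge 0.82 [332.2 369. ] [483.2   7.9 165.5]
lip_mid 0.68 [248.9 340.5] [608.9  44.2  76.9]
case 0.84 [279.4 348.2] [559.7  29.5   3.8]
amber_vial 0.75 [242.5 426.4] [ 619.1 -100.7   53. ]
clear_vial 0.56 [290.9 267.3] [542.2 166.5  54.4]
carton 0.64 [212.8 332.4] [669.1  56.3  69.5]
```

```bash
python3 -c "
import cv2,numpy as np
a=cv2.imread('pics/scene0.png');b=cv2.imread('pics/top0.png')
cv2.imwrite('pics/both.png',cv2.resize(np.vstack([a,b]),(450,600)) if 0 else cv2.resize(np.hstack([a,b]),(800,300)))"
```

```text
(no output)
```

View pics/scene0.png

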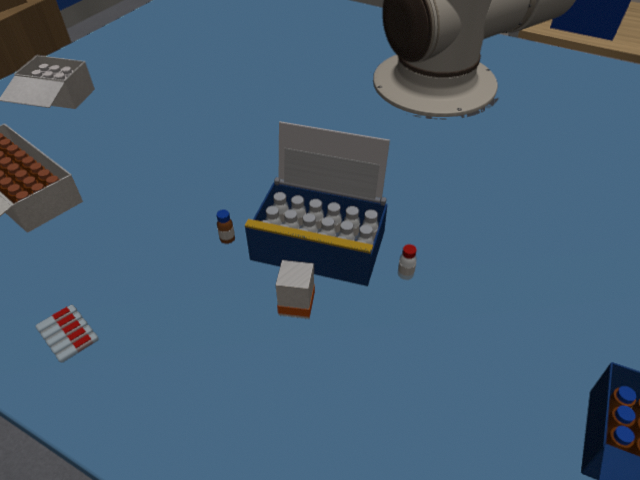

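View pics/top0.png

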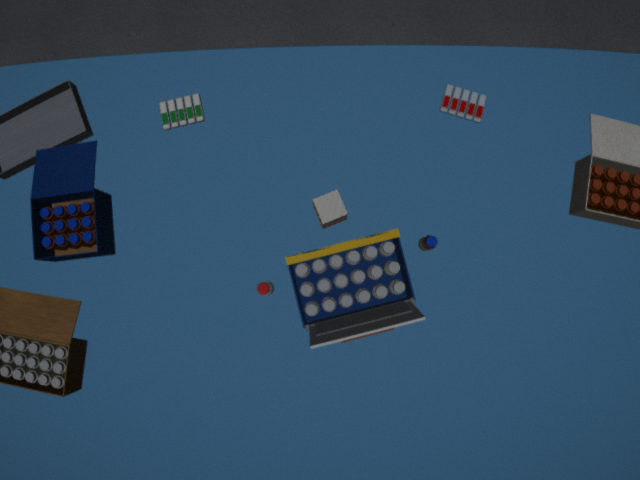

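Scene: open case at the centre (flap at rows 125–195, lip at about row 235), with the flap leaning towards the robot. Top: lip at rows 235–260, with the clear vial, amber vial and carton each clear of the case. Next I'll fit the case and flap poses.

```bash
cat > m.py <<'E'
from h import *
np.set_printoptions(precision=2,suppress=True)
def lip(c):
    hsv=cv2.cvtColor(c["frame"],cv2.COLOR_RGB2HSV)
    m=cv2.inRange(hsv,(20,150,100),(35,255,255))>0
    p=cloud(c,m); p=p[(abs(p[:,0]-605)<60)&(abs(p[:,1]-40)<130)&(abs(p[:,2]-77)<8)]
    r=cv2.minAreaRect(p[:,:2].astype(np.float32)); b=cv2.boxPoints(r)
    cen=np.array(r[0]); e=[b[1]-b[0],b[2]-b[1]]; v=max(e,key=np.linalg.norm); v=v*np.sign(v[1])/np.linalg.norm(v)
    return cen,v,r[1],np.median(p[:,2])
if __name__=="__main__":
    for n in("top","scene"):
        c=env.read_camera(n); cen,v,sz,z=lip(c)
        yaw=np.arctan2(-v[0],v[1]); ex=np.array([np.cos(yaw),np.sin(yaw)])
        print(n,"lip",cen,"yaw",np.degrees(yaw),sz,z,"case",cen-53*ex,"hinge",cen-113*ex)
        s=env.silhouettes("flap",c)[0]["region"]
        p=cloud(c,cv2.erode(s.astype(np.uint8),np.ones((3,3)))>0)
        h=cen-113*ex; q=np.stack([(p[:,:2]-h)@ex,p[:,2]-66],1)
        r=np.hypot(*q.T); q=q[(r>20)&(r<115)]; 
        print("flap angle",np.median(np.arctan2(q[:,1],q[:,0])),"rmax",np.percentile(np.hypot(*q.T),[50,95,99]),len(q))
        e=env.spot_point("ridge_foot",c)[0]["pixel"]; w=world(c,e); print("ridge",np.hypot((w[:2]-h)@ex,w[2]-66),w)
E
python3 m.py
```

```text
top lip [612.91  40.54] yaw 13.570264 (12.869197845458984, 188.58607482910156) 76.69646594259245 case [561.39  28.1 ] hinge [503.06  14.02]
flap angle 1.7366788615187605 rmax [ 69.58 102.1  103.24] 2127
ridge 84.27048918977687 [489.14  10.21 149.03]
scene lip [611.51  40.38] yaw 13.6923895 (16.64940071105957, 188.58595275878906) 77.16975032379014 case [560.02  27.83] hinge [501.72  13.63]
flap angle 1.747231208657883 rmax [ 62.84  98.5  101.67] 5243
ridge 84.48959360980908 [486.61  11.48 149.11]
```

Emit:
{"name": "drive_tool", "arguments": {"motion": [[-1, 0, 0, 0, 0, 0, -6], [-1, 0, 0, 0, 0, 0, -6], [-1, 0, 0, 0, 0, 0, -6], [-1, 0, 0, 0, 0, 0, -6], [-1, 0, 0, 0, 0, 0, -6], [-1, 0, 0, 0, 0, 0, -6], [-1, 0, 0, 0, 0, 0, -3]]}}

```text
clock: 1.78
tool_pos: [199.8, 539.1, 250.3]
tool_rot: [-0.0, -0.165, 0.986, -0.0]
wrist_force: [-0.4, -0.3, 0.2]
grip_width: 0.5
```

Emit:
{"name": "drive_tool", "arguments": {"motion": [[-1, 0, 0, 0, 0, 0, 5.4], [-1, -0.57, -3.6, 0, 0, 0, 0], [-1, -0.57, -3.6, 0, 0, 0, 0], [-1, -0.57, -3.6, 0, 0, 0, 0], [-1, -0.57, -3.6, 0, 0, 0, 0], [-1, -0.57, -3.6, 0, 0, 0, 0], [-1, -0.57, -3.6, 0, 0, 0, 0], [-1, -0.57, -3.6, 0, 0, 0, 0]]}}

```text
clock: 2.45
tool_pos: [296.5, 301.5, 250.4]
tool_rot: [0.0, -0.116, 0.993, 0.0]
wrist_force: [1.7, -0.6, -0.2]
grip_width: 0.6
```

Emit:
{"name": "drive_tool", "arguments": {"motion": [[-1, -0.57, -3.6, 0, 0, 0, 0], [-1, -0.57, -3.6, 0, 0, 0, 0], [-1, -0.57, -3.6, 0, 0, 0, 0], [-1, -0.57, -3.6, 0, 0, 0, 0], [-1, -0.57, -3.6, 0, 0, 0, 0], [-1, -0.57, -3.6, 0, 0, 0, 0], [-1, -0.57, -3.6, 0, 0, 0, 0], [-1, 0, 0, 0, 0, 0, 0]]}}

```text
clock: 3.12
tool_pos: [394.7, 62.1, 250.2]
tool_rot: [0.0, -0.113, 0.994, -0.001]
wrist_force: [0.5, 1.5, 0.8]
grip_width: -0.1
```

Emit:
{"name": "drive_tool", "arguments": {"motion": [[-1, -0.67, -3.6, 0, 0, 0, 0], [-1, -0.67, -3.6, 0, 0, 0, 0], [-1, 0, 0, 0, 0, -7, 0], [-1, 0, 0, 0, 0, -7, 0], [-1, 0, 0, 0, 0, -7, 0], [-1, 0, 0, 0, 0, -7, 0], [-1, 0, 0, 0, 0, -6, 0], [-1, 0, 0, 0, 0, -6, 0]]}}

```text
clock: 3.78
tool_pos: [422.7, -0.1, 251.0]
tool_rot: [0.343, -0.109, 0.932, 0.039]
wrist_force: [-0.5, 1.3, -0.1]
grip_width: -0.2
```

```bash
python3 -c "
from bench import env; import numpy as np
np.set_printoptions(precision=3,suppress=True);print(env.observe())"
```

```text
{'clock': 3.7833, 'joint_pos': array([-0.522, -0.619,  2.183,  0.523,  1.083, -2.456]), 'qvel': array([-0.854, -0.718,  0.804,  1.455, -0.52 , -1.363]), 'joint_torque': array([ 11.109,   4.06 , -66.233,  -2.325,  -1.85 ,   5.107]), 'tool_pos': array([422.711,  -0.115, 250.959]), 'tool_rot': array([ 0.343, -0.109,  0.932,  0.039]), 'wrist_force': array([-0.483,  1.257, -0.118]), 'wrist_torque': array([-0.108,  0.287,  0.028]), 'grip_width': -0.1734801413293417}
```

```bash
cat > s.py <<'E'
from h import *
from scipy.spatial.transform import Rotation as R
np.set_printoptions(precision=3,suppress=True)
H=np.array([502.3,13.8]);ex=np.array([.972,.235]);ey=np.array([-.235,.972])
o=env.observe();q=o["tool_rot"];M=R.from_quat([*q[1:],q[0]]).as_matrix();z=M[:,2]
p=o["tool_pos"];d=p[:2]-H
print("t",o["clock"],"j",o["joint_pos"],"tcp",p,"yaw",np.degrees(np.arctan2(-M[0,1],M[1,1])),"tilt",np.degrees(np.arctan2(z[:2]@ex,-z[2])),"side",np.degrees(z[:2]@ey))
t=p+19*z
print("tip u,v,z",(t[:2]-H)@ex,(t[:2]-H)@ey,t[2],"tcp u,v",d@ex,d@ey,"F(u,v,z)",o["wrist_force"][:2]@ex,o["wrist_force"][:2]@ey,o["wrist_force"][2])
E
sed -n 1,1p s.py
```

```text
from h import *
```

Emit:
{"name": "drive_tool", "arguments": {"motion": [[-1, 0, 0, 0, 0, 7, 0], [-1, 0, 0, 0, 0, 7, 0], [-1, 0, 0, 0, 0, 5, 0], [-1, 0, 0, 0, 0, 0, 0], [-1, 0, 0, 0, 0, 0, 0]]}}

```text
clock: 4.2
tool_pos: [423.2, 0.6, 250.1]
tool_rot: [0.181, -0.115, 0.976, 0.022]
wrist_force: [-1.0, -0.5, -0.3]
grip_width: -0.3
```

```bash
python3 s.py
```

```text
t 4.2 j [-0.322 -0.413  1.972  0.2    1.272 -2.156] tcp [423.169   0.566 250.094] yaw 13.392456689710077 tilt 21.053860330249652 side -0.039703913685329606
tip u,v,z -73.19973804335532 5.719594438683372 232.3620072565348 tcp u,v -80.0254028566856 5.732760755058371 F(u,v,z) -1.0469328921340892 -0.23430744823310926 -0.34355318170547766
```

Emit:
{"name": "drive_tool", "arguments": {"motion": [[-1, 1.02, -0.14, 2.66, 0, 0, 0], [-1, 1.02, -0.14, 2.66, 0, 0, 0], [-1, 1.02, -0.14, 2.66, 0, 0, 0], [-1, 1.02, -0.14, 2.66, 0, 0, 0], [-1, 0, 0, 0, 0, 0, 0], [-1, 0, 0, 0, 0, 0, 0]]}}

```text
clock: 4.7
tool_pos: [423.2, -5.3, 136.0]
tool_rot: [0.181, -0.113, 0.977, 0.022]
wrist_force: [-0.2, -0.8, 1.5]
grip_width: -0.3
```

```bash
python3 s.py
```

```text
t 4.7 j [-0.339 -0.334  2.156  0.23   1.02  -2.232] tcp [423.24   -5.333 135.951] yaw 13.236779296770635 tilt 20.98564545020476 side -0.05413063145763314
tip u,v,z -74.53797334187816 -0.03619951386617624 118.21111672617445 tcp u,v -81.34252107829951 -0.018249116708901107 F(u,v,z) -0.39059972300846096 -0.7362492383566273 1.5481310692313852
```

```bash
python3 - <<'E'
import numpy as np
def tcp(th,t,r=55):
    th,t=np.radians([th,t]); C=r*np.array([np.cos(th),np.sin(th)])+2*np.array([-np.sin(th),np.cos(th)])
    return C-11*np.array([np.cos(t),np.sin(t)])-19*np.array([np.sin(t),-np.cos(t)])
p=np.array([-81.3,136-66.]);t=21
for th,t2,n in[(90,21,4),(80,21,2),(70,21,2),(60,21,2),(50,21,2),(40,17,2),(30,14,2),(20,10,2),(12,6,2),(6,3,1),(2,0,1)]:
    q=tcp(th,t2); d=(q-p); ta=np.radians((t+t2)/2)
    tx=-d[0]*np.cos(ta)-d[1]*np.sin(ta); tz=d[0]*np.sin(ta)-d[1]*np.cos(ta)
    print(th,t2,q+[0,66],n,"tx,tz cm/row",np.round([tx/10/n,tz/10/n],2),"ry",(t-t2)/n); p=q;t=t2
E
```

```text
90 21 [-19.07837573 134.79598066] 4 tx,tz cm/row [-1.44  0.59] ry 0.0
80 21 [ -9.49734147 134.30770343] 2 tx,tz cm/row [-0.44  0.19] ry 0.0
70 21 [ -0.14665309 132.16311509] 2 tx,tz cm/row [-0.4   0.27] ry 0.0
60 21 [  8.68957346 128.42737787] 2 tx,tz cm/row [-0.35  0.33] ry 0.0
50 21 [ 16.74285391 123.21400025] 2 tx,tz cm/row [-0.28  0.39] ry 0.0
40 17 [ 24.77245445 117.83910903] 2 tx,tz cm/row [-0.29  0.38] ry 2.0
30 14 [ 31.3616282  111.00652876] 2 tx,tz cm/row [-0.23  0.42] ry 1.5
20 10 [ 36.8668532  103.49171048] 2 tx,tz cm/row [-0.19  0.42] ry 2.0
12 6 [40.45651301 97.13754111] 2 tx,tz cm/row [-0.13  0.34] ry 2.0
6 3 [42.51033927 92.13637491] 1 tx,tz cm/row [-0.17  0.51] ry 3.0
2 0 [43.89669649 88.91825397] 1 tx,tz cm/row [-0.13  0.33] ry 3.0
```

Emit:
{"name": "drive_tool", "arguments": {"motion": [[-1, -1.44, 0, 0.59, 0, 0, 0], [-1, -1.44, 0, 0.59, 0, 0, 0], [-1, -0.72, 0, 0.3, 0, 0, 0], [-1, -0.72, 0, 0.3, 0, 0, 0], [-1, -0.72, 0, 0.3, 0, 0, 0], [-1, -0.72, 0, 0.3, 0, 0, 0], [-1, 0, 0, 0, 0, 0, 0]]}}

```text
clock: 5.28
tool_pos: [485.6, 9.0, 135.1]
tool_rot: [0.181, -0.114, 0.977, 0.021]
wrist_force: [0.3, 0.4, 0.4]
grip_width: -0.1
```

```bash
python3 s.py; python3 m.py; python3 -c "
from h import *
c=env.read_camera('scene');cv2.imwrite('pics/p1.png',cv2.resize(c['frame'][60:300,200:480,::-1],(700,600)))"
```

```text
t 5.2833 j [-0.246 -0.18   2.044  0.203  0.958 -2.139] tcp [485.646   8.955 135.12 ] yaw 13.282091814045957 tilt 21.0293612306191 side -0.1186300908890093
tip u,v,z -10.508710004069362 -0.835087965280978 117.38518032496575 tcp u,v -17.32677934278261 -0.7957487373998658 F(u,v,z) 0.3672571743030889 0.32165013289665983 0.4243808154333153
top lip [612.47  40.82] yaw 13.720236 (13.123029708862305, 187.8765411376953) 76.66848071829543 case [560.98  28.25] hinge [502.69  14.02]
flap angle 1.5153618035057517 rmax [ 91.66 103.12 103.95] 760
ridge 101.251215020746 [508.26  16.9  167.07]
scene lip [611.93  40.07] yaw 13.618279 (15.728657722473145, 189.5703887939453) 77.1981596178714 case [560.42  27.59] hinge [502.1   13.47]
flap angle 1.5000089998197041 rmax [ 63.66  99.34 102.25] 4585
ridge 81.14710360428873 [506.5   13.28 147.04]
```

View pics/p1.png

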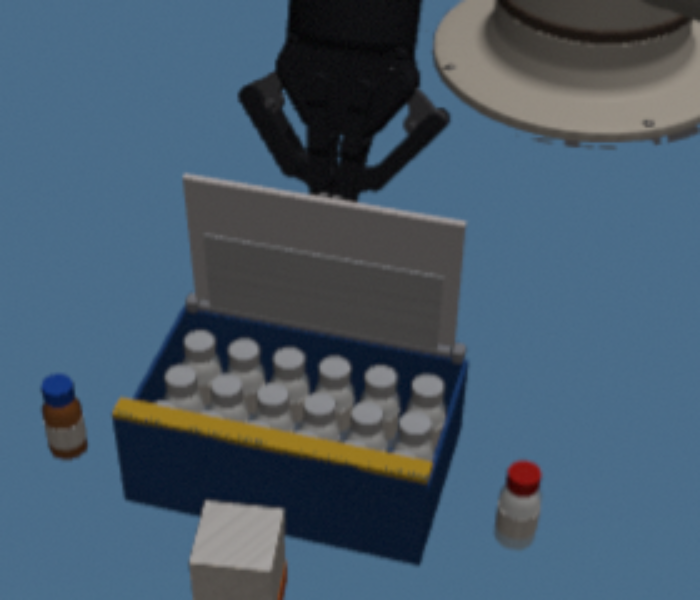

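Picture 3: the fingers are behind the now upright flap (about 335,190) and the case hasn't moved. I'll carry on folding.

Emit:
{"name": "drive_tool", "arguments": {"motion": [[-1, -0.44, 0, 0.19, 0, 0, 0], [-1, -0.44, 0, 0.19, 0, 0, 0], [-1, -0.4, 0, 0.27, 0, 0, 0], [-1, -0.4, 0, 0.27, 0, 0, 0], [-1, -0.35, 0, 0.33, 0, 0, 0], [-1, -0.35, 0, 0.33, 0, 0, 0], [-1, -0.28, 0, 0.39, 0, 0, 0], [-1, -0.28, 0, 0.39, 0, 0, 0]]}}

```text
clock: 6.3
tool_pos: [520.1, 17.2, 123.0]
tool_rot: [0.181, -0.114, 0.977, 0.021]
wrist_force: [-1.1, -0.2, 1.6]
grip_width: 0.0
```

```bash
python3 s.py; python3 m.py
```

```text
t 6.3 j [-0.205 -0.087  1.992  0.193  0.912 -2.101] tcp [520.077  17.152 122.956] yaw 13.272649060858996 tilt 20.99692885464701 side -0.11733108536033565
tip u,v,z 24.874738102281132 -0.95781864454339 105.21812693953886 tcp u,v 18.066708198750337 -0.9189101832083486 F(u,v,z) -1.0914630049031036 0.08906394530141452 1.5825578372092672
top lip [612.67  40.69] yaw 13.585375 (12.906116485595703, 188.12351989746094) 76.70545612721975 case [561.15  28.24] hinge [502.83  14.15]
flap angle 0.9235964499057743 rmax [ 73.79  99.93 101.94] 3286
ridge 87.83070887672797 [551.69  24.95 138.19]
scene lip [612.25  40.45] yaw 12.8112135 (16.568092346191406, 189.01138305664062) 77.21728799726532 case [560.57  28.7 ] hinge [502.06  15.39]
flap angle 0.8817563469792 rmax [ 75.69 101.32 102.33] 1486
ridge 100.02968225206115 [561.14  35.5  144.45]
```

Emit:
{"name": "drive_tool", "arguments": {"motion": [[-1, -0.29, 0, 0.38, 0, 2, 0], [-1, -0.29, 0, 0.38, 0, 2, 0], [-1, -0.23, 0, 0.42, 0, 1.5, 0], [-1, -0.23, 0, 0.42, 0, 1.5, 0], [-1, -0.19, 0, 0.42, 0, 2, 0], [-1, -0.19, 0, 0.42, 0, 2, 0], [-1, -0.13, 0, 0.34, 0, 2, 0], [-1, -0.13, 0, 0.34, 0, 2, 0]]}}

```text
clock: 7.27
tool_pos: [543.2, 22.6, 97.4]
tool_rot: [0.051, -0.115, 0.992, 0.006]
wrist_force: [-1.9, -0.3, 2.7]
grip_width: -0.2
```

```bash
python3 s.py; python3 m.py; python3 -c "
from h import *
c=env.read_camera('scene');cv2.imwrite('pics/p2.png',cv2.resize(c['frame'][100:300,200:440,::-1],(720,600)))"
```

```text
t 7.2667 j [-0.12   0.128  1.787  0.039  1.13  -1.937] tcp [543.211  22.577  97.423] yaw 13.277231498526406 tilt 5.871742989348658 side -0.044677466700479465
tip u,v,z 43.77180733635141 -1.0980324011667169 78.5222472344151 tcp u,v 41.82807061688601 -1.0832167921546139 F(u,v,z) -1.8991537317562814 0.1215083683285482 2.7426666829242072
top lip [612.61  40.63] yaw 13.411619 (12.197675704956055, 188.02639770507812) 76.7434006664422 case [561.05  28.34] hinge [502.69  14.42]
flap angle 0.2475366538290491 rmax [ 87.13  99.57 100.86] 1401
ridge 82.06786828072235 [578.4   30.16  93.56]
scene lip [611.18  40.35] yaw 13.380594 (14.83456039428711, 188.94020080566406) 77.27311069199425 case [559.62  28.08] hinge [501.25  14.2 ]
flap angle 0.2638111124721578 rmax [ 74.78  99.7  101.6 ] 3026
ridge 85.40510615720191 [580.68  31.47  92.25]
```

View pics/p2.png

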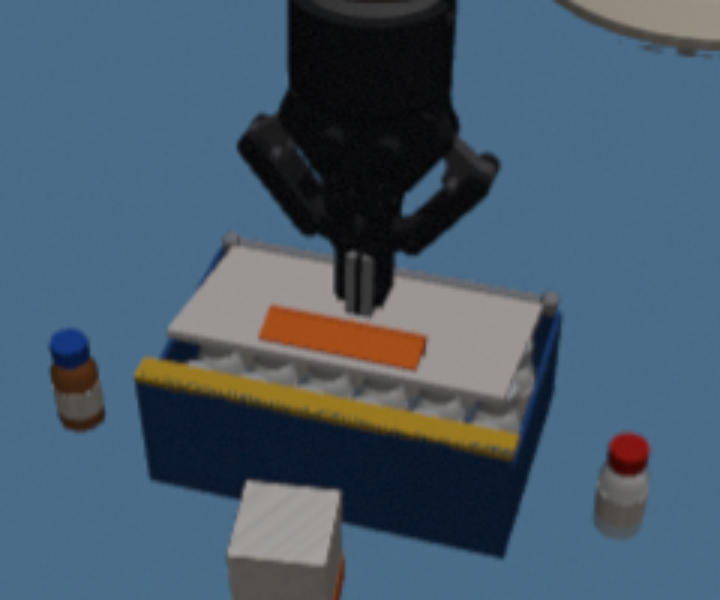

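Picture 4: the flap is nearly down (about 0.22 rad), with the fingertips (360,310) just on the hinge side of the orange ridge. The plate hasn't slid.

Emit:
{"name": "drive_tool", "arguments": {"motion": [[-1, -0.01, 0, 0.3, 0, 2, 0], [-1, -0.01, 0, 0.3, 0, 2, 0], [-1, -0.01, 0, 0.25, 0, 1.9, 0], [-1, 0, 0, 0.1, 0, 0, 0], [-1, 0, 0, 0.05, 0, 0, 0], [-1, 0, 0, 0, 0, 0, 0]]}}

```text
clock: 8.12
tool_pos: [543.8, 22.7, 87.8]
tool_rot: [0.002, -0.116, 0.993, 0.0]
wrist_force: [0.0, -0.0, 0.7]
grip_width: 0.3
```

```bash
python3 s.py; python3 m.py
```

```text
t 8.1167 j [-0.1    0.196  1.725  0.001  1.217 -1.903] tcp [543.787  22.724  87.811] yaw 13.271334617380871 tilt 0.17805971417108432 side -0.006097939414859852
tip u,v,z 42.48127532457392 -1.0773331705725118 68.8110564330954 tcp u,v 42.42222858267971 -1.0753110172853535 F(u,v,z) 0.011474307227519055 -0.01731233159898164 0.7288202876825105
top lip [612.82  40.65] yaw 13.607251 (12.676043510437012, 188.14376831054688) 76.54208077181408 case [561.3   28.18] hinge [502.99  14.07]Traceback (most recent call last):
  File "m.py", line 15, in <module>
    s=env.silhouettes("flap",c)[0]["region"]
      ~~~~~~~~~~~~~~~~~~~~~~~~~^^^
IndexError: list index out of range
```

Emit:
{"name": "drive_tool", "arguments": {"motion": [[-1, 0, 0, 0.05, 0, 0, 0], [-1, 0, 0, 0.05, 0, 0, 0], [-1, 0, 0, 0.05, 0, 0, 0], [-1, 0, 0, 0, 0, 0, 0]]}}

```text
clock: 8.55
tool_pos: [543.9, 22.7, 86.6]
tool_rot: [0.001, -0.116, 0.993, 0.0]
wrist_force: [-0.9, 1.0, 8.0]
grip_width: 0.4
```

```bash
cat > f.py <<'E'
from h import *
np.set_printoptions(precision=2,suppress=True)
H=np.array([502.4,14.0]);ex=np.array([.972,.235]);ey=np.array([-.235,.972])
c=env.read_camera("top"); hsv=cv2.cvtColor(c["frame"],cv2.COLOR_RGB2HSV)
p=cloud(c,np.ones((480,640),bool)); m=(c["depth"]>0); h=hsv[m]
u=(p[:,:2]-H)@ex; v=(p[:,:2]-H)@ey; z=p[:,2]
pl=(abs(v)>50)&(abs(v)<78)&(z>55)&(z<100)
w=pl&(h[:,1]<60)&(h[:,2]>80)
for a in range(10,110,10):
    k=w&(abs(u-a)<5); print(a,k.sum(),np.median(z[k]) if k.any() else None)
print("white edge u 98%",np.percentile(u[w&(z>60)],[98,99.5]))
o=(h[:,0]<14)&(h[:,1]>150)&(abs(v)<50)&(u>40)&(u<115)&(z>60)
if o.sum()>5: print("orange u",np.percentile(u[o],[1,50,99]),"v",np.percentile(v[o],[1,99]),"z",np.percentile(z[o],[5,95]))
E
python3 s.py; python3 f.py
```

```text
t 8.55 j [-0.1    0.198  1.726  0.001  1.216 -1.903] tcp [543.904  22.712  86.557] yaw 13.265998537753022 tilt 0.12243175238680755 side -0.011237934062235649
tip u,v,z 42.57385807433885 -1.1179164400056176 67.5569395408155 tcp u,v 42.53325819944139 -1.1141897999459671 F(u,v,z) -0.625233528386865 1.1989258926576396 8.007377018490441
10 4 68.55703015938968
20 4 69.33305315129468
30 0 None
40 0 None
50 0 None
60 0 None
70 0 None
80 0 None
90 0 None
100 3 57.91932569827327
white edge u 98% [120.51 120.56]
```

Emit:
{"name": "drive_tool", "arguments": {"motion": [[-1, -0.3, 0, 0, 0, 0, 0], [-1, -0.3, 0, 0, 0, 0, 0], [-1, -0.3, 0, 0, 0, 0, 0], [-1, -0.3, 0, 0, 0, 0, 0], [-1, -0.3, 0, 0, 0, 0, 0], [-1, -0.3, 0, 0, 0, 0, 0], [-1, 0, 0, 0, 0, 0, 0]]}}

```text
clock: 9.18
tool_pos: [561.6, 26.9, 86.4]
tool_rot: [0.001, -0.116, 0.993, 0.0]
wrist_force: [1.0, 1.5, 6.3]
grip_width: -0.4
```

```bash
python3 s.py; python3 -c "
from h import *
c=env.read_camera('scene');cv2.imwrite('pics/p3.png',cv2.resize(c['frame'][150:300,220:420,::-1],(800,600)))"
```

```text
t 9.1833 j [-0.089  0.233  1.683  0.     1.224 -1.892] tcp [561.601  26.904  86.416] yaw 13.27420087631405 tilt 0.09283640585283084 side -0.00719779473713996
tip u,v,z 60.75046919790862 -1.200761689606559 67.4159330043573 tcp u,v 60.71968349361276 -1.1983748104826977 F(u,v,z) 1.3270981730544469 1.1787532468218578 6.255485925273652
```

View pics/p3.png

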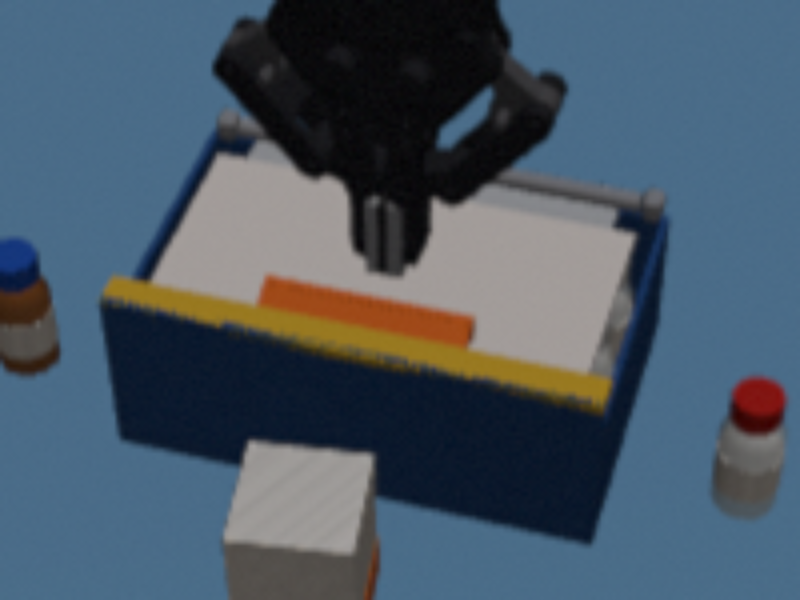

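Picture 5: friction has already carried the plate along. The edge is at or under the lip (rows 290–390), and there is still a gap from the fingertips to the ridge. I'll measure how far the ridge has moved.

```bash
cat > g.py <<'E'
from h import *
np.set_printoptions(precision=2,suppress=True)
H=np.array([502.3,13.9]);ex=np.array([.972,.235]);ey=np.array([-.235,.972])
for n in("scene","top"):
    c=env.read_camera(n); hsv=cv2.cvtColor(c["frame"],cv2.COLOR_RGB2HSV)
    p=cloud(c,np.ones((480,640),bool)); h=hsv[c["depth"]>0]
    u=(p[:,:2]-H)@ex; v=(p[:,:2]-H)@ey; z=p[:,2]
    o=(h[:,0]<17)&(h[:,1]>120)&(abs(v)<50)&(u>40)&(u<112)&(z>55)
    if o.sum()>5: print(n,o.sum(),"orange u",np.percentile(u[o],[1,10,50,90,99]),"z",np.percentile(z[o],[5,95]))
    w=(abs(v)>45)&(abs(v)<75)&(h[:,1]<70)&(h[:,2]>110)&(u>10)&(u<108)&(z>62)&(z<110)
    if w.sum()>20:
        A=np.polyfit(u[w],z[w],1); print("plate slope",A[0],"z at 50",np.polyval(A,50),"u",np.percentile(u[w],[1,99]),w.sum())
    s=env.spot_point("ridge_foot",c)
    if s: q=world(c,s[0]["pixel"]); print("ridge_foot u",(at_z(c,s[0]["pixel"],68)[:2]-H)@ex,s[0]["score"])
E
python3 g.py
```

```text
scene 412 orange u [ 89.87  91.96  96.18 100.29 105.6 ] z [72.98 78.94]
plate slope 0.01542770963300818 z at 50 67.92231759298937 u [ 11.25 104.05] 1431
ridge_foot u 80.26043851111662 0.96
```

Emit:
{"name": "drive_tool", "arguments": {"motion": [[-1, -0.3, 0, 0, 0, 0, 0], [-1, -0.3, 0, 0, 0, 0, 0], [-1, -0.3, 0, 0, 0, 0, 0], [-1, -0.3, 0, 0, 0, 0, 0], [-1, -0.2, 0, 0, 0, 0, 0], [-1, 0, 0, 0, 0, 0, 0]]}}

```text
clock: 9.93
tool_pos: [575.1, 30.1, 86.3]
tool_rot: [0.001, -0.116, 0.993, 0.0]
wrist_force: [0.5, 0.4, 5.5]
grip_width: 0.2
```

```bash
python3 s.py; python3 g.py
```

```text
t 9.9333 j [-0.082  0.26   1.65   0.     1.231 -1.884] tcp [575.077  30.105  86.318] yaw 13.275734165612898 tilt 0.08465996415080691 side -0.0037765178665461804
tip u,v,z 74.5988167660722 -1.2554097370228148 67.31800410565064 tcp u,v 74.5707424690866 -1.254157396273208 F(u,v,z) 0.5619023459675067 0.3221788111442161 5.523691792700311
scene 419 orange u [ 88.91  91.71  95.96 100.18 106.14] z [72.96 78.8 ]
plate slope 0.012464796426517492 z at 50 67.88693633487378 u [ 11.69 103.25] 1353
ridge_foot u 85.34094751220776 0.85
```

Emit:
{"name": "drive_tool", "arguments": {"motion": [[-1, -0.2, 0, 0, 0, 0, 0], [-1, -0.1, 0, 0, 0, 0, 0], [-1, -0.1, 0, 0, 0, 0, 0], [-1, 0, 0, 0, 0, 0, 0]]}}

```text
clock: 10.47
tool_pos: [579.0, 31.0, 86.2]
tool_rot: [0.001, -0.116, 0.993, 0.0]
wrist_force: [-1.6, -0.2, 4.9]
grip_width: 0.3
```

```bash
python3 s.py; python3 g.py; python3 -c "
from h import *
c=env.read_camera('scene');cv2.imwrite('pics/p4.png',cv2.resize(c['frame'][150:300,220:420,::-1],(800,600)))"
```

```text
t 10.4667 j [-0.08   0.267  1.64   0.     1.233 -1.882] tcp [578.993  31.028  86.223] yaw 13.272222315978471 tilt 0.08351187610650292 side -0.0022276225038360756
tip u,v,z 78.62219408703288 -1.2777855234145223 67.2225945487699 tcp u,v 78.5945005100103 -1.2770468158180361 F(u,v,z) -1.5722122322733423 0.17626581144562092 4.922123865914422
scene 425 orange u [ 89.24  91.4   95.89 100.41 106.11] z [72.92 78.72]
plate slope 0.016288781411748863 z at 50 67.88870737579907 u [ 11.77 104.1 ] 1320
ridge_foot u 88.74361070234771 0.75
plate slope 0.04475664876153846 z at 50 68.81727578078339 u [20.48 28.8 ] 48
```

View pics/p4.png

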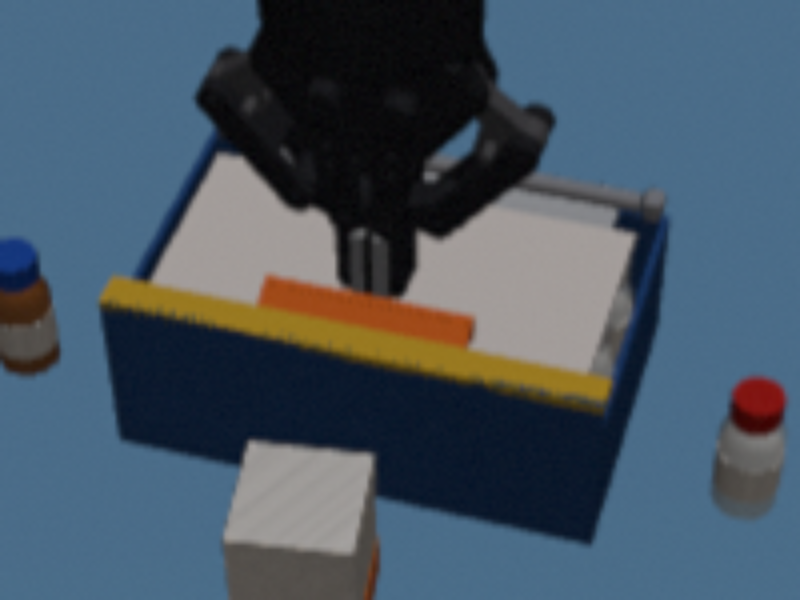

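Picture 6: the fingertips (375,290) are at the ridge. The ridge stayed put while they slid up to it, so the plate looks to be at its stop. A small push will confirm it.

Emit:
{"name": "drive_tool", "arguments": {"motion": [[-1, -0.1, 0, 0, 0, 0, 0], [-1, -0.1, 0, 0, 0, 0, 0], [-1, -0.1, 0, 0, 0, 0, 0], [-1, 0, 0, 0, 0, 0, 0]]}}

```text
clock: 11.05
tool_pos: [581.1, 31.6, 85.9]
tool_rot: [-0.0, -0.116, 0.993, 0.0]
wrist_force: [-8.9, -3.3, 5.5]
grip_width: -0.1
```

```bash
python3 s.py; python3 g.py;python3 m.py|grep lip
```

```text
t 11.05 j [-0.078  0.273  1.634 -0.     1.236 -1.88 ] tcp [581.104  31.605  85.933] yaw 13.27345932233185 tilt -0.03638770128406124 side 0.01114411258046763
tip u,v,z 80.77003637820678 -1.208593248779535 66.93295181267956 tcp u,v 80.78210299586556 -1.2122887764576367 F(u,v,z) -9.42331850077217 -1.1411217359496582 5.516044845927416
scene 424 orange u [ 88.66  92.14  96.81 101.26 106.64] z [73.04 78.34]
plate slope 0.01427365998514577 z at 50 67.72149414802536 u [ 11.87 105.47] 1319
ridge_foot u 90.61557491784399 0.97
plate slope 0.08279110219197705 z at 50 69.4348470886309 u [21.58 32.52] 91Traceback (most recent call last):
  File "m.py", line 12, in <module>
    c=env.read_camera(n); cen,v,sz,z=lip(c)
                                     ~~~^^^
  File "m.py", line 6, in lip
    p=cloud(c,m); p=p[(abs(p[:,0]-605)<60)&(abs(p[:,1]-40)<130)&(abs(p[:,2]-77)<8)]
  File "h.py", line 16, in cloud
    p=cv2.undistortPoints(np.stack([j,i],1).astype(float)[:,None],K,np.array(c["D"],float))[:,0]
      ~~~~~~~~~~~~~~~~~~~^^^^^^^^^^^^^^^^^^^^^^^^^^^^^^^^^^^^^^^^^^^^^^^^^^^^^^^^^^^^^^^^^^
cv2.error: OpenCV(4.12.0) /io/opencv/modules/calib3d/src/undistort.dispatch.cpp:347: error: (-215:Assertion failed) CV_IS_MAT(_src) && CV_IS_MAT(_dst) && (_src->rows == 1 || _src->cols == 1) && (_dst->rows == 1 || _dst->cols == 1) && _src->cols + _src->rows - 1 == _dst->rows + _dst->cols - 1 && (CV_MAT_TYPE(_src->type) == CV_32FC2 || CV_MAT_TYPE(_src->type) == CV_64FC2) && (CV_MAT_TYPE(_dst->type) == CV_32FC2 || CV_MAT_TYPE(_dst->type) == CV_64FC2) in function 'cvUndistortPointsInternal'
```

Emit:
{"name": "drive_tool", "arguments": {"motion": [[-1, 0, 0, -0.1, 0, 0, 0], [-1, 0.05, 0, -0.15, 0, 0, 0], [-1, 0.2, 0, -0.3, 0, 0, 0], [-1, 0.2, 0, -1, 0, 0, 0], [-1, 0, 0, -3, 0, 0, 0], [-1, 0, 0, -4, 0, 0, 0], [-1, 0, 0, -4, 0, 0, 0], [-1, 0, 0, -4, 0, 0, 0]]}}

```text
clock: 11.97
tool_pos: [576.7, 30.7, 254.6]
tool_rot: [0.001, -0.116, 0.993, 0.0]
wrist_force: [0.8, 0.1, -0.6]
grip_width: -0.0
```

Emit:
{"name": "drive_tool", "arguments": {"motion": [[-1, 4, 0, 0, 0, 0, 0], [-1, 4, 0, 0, 0, 0, 0], [-1, 4, 0, 0, 0, 0, 0], [-1, 4, 0, 0, 0, 0, 0], [-1, 4, 0, 0, 0, 0, 0], [-1, 0, 0, 0, 0, 0, 0], [-1, 0, 0, 0, 0, 0, 0]]}}

```text
clock: 12.55
tool_pos: [381.5, -15.5, 253.0]
tool_rot: [0.003, -0.115, 0.993, -0.001]
wrist_force: [0.3, -0.5, -0.8]
grip_width: 0.1
```

```bash
python3 s.py; python3 g.py; python3 m.py|grep lip; python3 -c "
from h import *
c=env.read_camera('top')
for t in('amber_vial','clear_vial','carton'):
    q=env.spot_point(t,c)[0];print(t,q['pixel'],world(c,q['pixel']))
a=c['frame'][180:360,220:460,::-1];cv2.imwrite('pics/p5.png',cv2.resize(a,(800,600)))
c=env.read_camera('scene')
for t in('amber_vial','clear_vial','carton'):
    q=env.spot_point(t,c)[0];print(t,q['pixel'],world(c,q['pixel']))"
```

```text
t 12.55 j [-0.244 -0.271  1.829  0.001  1.578 -2.045] tcp [381.53  -15.533 253.002] yaw 13.199330574663916 tilt 0.29346043942006805 side -0.10289141686788347
tip u,v,z -124.18475833131502 -0.16523501506564595 234.00208174875056 tcp u,v -124.28207291588281 -0.13111492913430378 F(u,v,z) 0.22548601084522618 -0.5368898880268979 -0.7807587391817643
scene 474 orange u [ 90.45  92.59  97.54 102.43 106.39] z [74.57 80.48]
plate slope 0.03945250101342543 z at 50 68.99881325873697 u [ 10.88 104.02] 1489
ridge_foot u 89.24866253655019 0.81
top 464 orange u [ 92.44  93.84 100.09 106.52 107.82] z [72.42 80.7 ]
plate slope 0.01967472979368307 z at 50 68.5587615795635 u [ 22.22 106.82] 1941
ridge_foot u 94.79636718310834 0.85
top lip [613.74  41.1 ] yaw 13.533637 (13.03956127166748, 187.83285522460938) 76.72098525682748 case [562.21  28.7 ] hinge [503.87  14.66]
scene lip [612.27  40.89] yaw 13.508523 (14.299741744995117, 188.3349609375) 77.3025182961386 case [560.73  28.51] hinge [502.39  14.5 ]
amber_vial [244.1, 425.8] [ 616.65969592 -100.18775588   50.25927878]
clear_vial [290.1, 271.0] [543.05482932 163.0661798   30.40512455]
carton [212.3, 330.7] [670.04690831  59.12283593  69.26907165]
amber_vial [236.4, 224.9] [ 629.91627061 -103.6161815    16.35911483]
clear_vial [271.8, 404.4] [557.11363631 175.12166443  17.14317206]
carton [306.0, 293.7] [699.75986506  69.7410962   27.75967903]
```

View pics/p5.png

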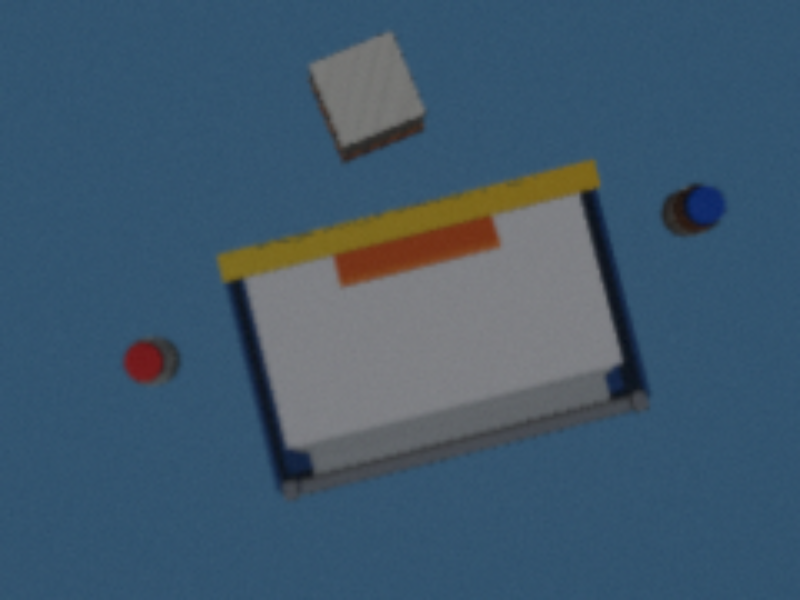

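Picture 7: the flap lies flat with its edge under the yellow lip (rows 160–280) and the ridge against the lip. The vials and carton are standing, and the arm is clear. Handing in.

```bash
python3 -c "
from bench import env
print(env.sign_off())"
```

```text
the job is handed in; nothing more can be done
None
```

The vial case is closed: the flap stays down by itself under the yellow lip. I handed it in at about 13 s of the 45 s allowed; the sign-off gives no verdict.

**What I did:** With the closed fingertips I folded the flap down in an arc and held it flat with about 8 N while it was still drawn back. I then slid it out under that pressure, pushed the ridge with about 9 N until it stopped, lifted off and backed away.

**Last checks, with the arm clear:**
- **Flap:** the fitted slope was 0.02 rad from the top camera and 0.04 from the scene camera, against a limit of 0.08.
- **Slide:** the hinge side of the ridge measured about 90–92 mm from the hinge, which is the full 16 mm within camera error. It stayed put as the fingertips slid up to it and gave about 1 mm under the 9 N push.
- **Case:** it moved about 1 mm.
- **Vials and carton:** all were standing. Point readings agreed with the start to within about 9 mm.

**What disagreed or was off:**
- Friction from the pressing fingertips carried the plate most of the way out before they reached the ridge, so the ridge push only finished and confirmed it.
- The ridge-foot detector read 80–89 mm while the hand hid the ridge, then 89–95 mm at the end, so I relied on the orange depth points instead.
- With the hand in the way, two checks failed with errors and the top view measured little of the flap. Flatness before the slide therefore rests on fingertip height and force.

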